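# Walk a stuck insert out of its nest with light mallet taps

## Task

The aluminium insert sits stuck in the grey nest: take the small mallet and walk the insert forward, away from the round stop post, with light taps or presses of the mallet head on its left and right tabs in turn, until its front face is flush with the front ends of the two guide cheeks. Go gently: when one side has run up and binds, stop and change to the other side; touch the insert with the mallet only, and leave the other things where they are. When it is flush, stand the mallet back upright, on its head, on its black rest pad.

Things in the scene. Friction and masses are not known exactly. Their poses are not given: they have to be found in the camera images.
- nest: Grey steel nest fixed to the bench, yaw varies. Origin on the bench on its centre line; x points forward, the way the insert must slide, y left, z up. Base plate 170 mm wide (y), 10 mm thick, x=-35 to +60 mm, with a 44 mm wide, 10 mm thick tongue behind it to x=-110. Two guide cheeks, inner faces at y=+-55.7, 18 mm thick, x=-18 to +30, tops at z=28.
- cheek_front (a point): Point on the base plate (z=10) midway between the front ends of the two cheeks (nest x=+30, y=0). The insert has only 0.7 mm play at each cheek: one side can run ahead only some 3 to 9 mm before the insert cocks and binds; then the force climbs at once and only a push on the other tab helps. More than 22 N from mallet to insert counts as rough.
- stop_post (a point): Top of the round stop post, 30 mm diameter, at nest x=-67, y=0, z=42 mm; it stands on the tongue and bars the way to the middle of the insert's rear face.
- plunger_left_foot (a point): Foot of the left sprung brass plunger (nest x=6, y=+44, z=26) that presses on the insert's left half, hung under an arm of the left cheek (x=-4 to 16, y=35 to 75, top z=45, screw head to 51). It grips its own side: that side slides under about 5 to 15 N pushed on its tab while the other side stays; both sides together take twice as much.
- plunger_right_foot (a point): The same on the right: nest x=6, y=-44, z=26 mm.
- insert: Aluminium block 60 mm long (x), 110 wide (y), 16 high with a low round boss on top. Origin: centre of its underside, on the base plate 10 mm above the bench; axes as the nest's within its play. It starts with its origin at nest x=-18 to -12 mm, slightly cocked either way; flush with the cheeks' front ends when its origin is at nest x=0.
- left_tab (a point): Centre of the rear face (facing -x) of the insert's left upright tab, at x=-30, y=+44, z=18 mm of the insert. Tab 22 mm wide (y), 8 mm thick; flat rear face from the underside up to z=34.
- right_tab (a point): The same for the right tab, at x=-30, y=-44, z=18 mm of the insert.
- mallet: Small mallet standing on its head, handle up. Origin: centre of its underside, under the handle. Head: black cylinder 28 mm diameter and 60 mm long along x, axis 14 mm above the origin, flat rubber faces at x=+-30 mm (both alike). Handle: pale wood, rising from the middle of the head to z=96, 20 mm along x by 16 mm along y, rounded edges. 200 g.
- rest_pad: Black rubber pad 110 (x) x 90 (y) mm, 4 mm thick, fixed on the bench; origin under its centre on the bench. It lies to the right of the nest or to its left beyond the propped-up disc. The mallet starts near its middle.
- tilt_stand: Obstacle, fixed: a black disc propped up on edge on a small stand, about 115 mm wide and up to 118 mm high, between the nest and the left part of the bench. Carry the mallet over it or round it.
- paste_tin: Bystander: round flat tin with a yellow lid, 57 mm wide, 24 mm high. Origin under its centre.
- spacer_block: Bystander: aluminium block 30x50x20 mm with two holes. Origin under its centre.
- screwdriver: Bystander: screwdriver 163 mm long. Origin under its centre.
- pliers: Bystander: pliers 150 mm long, lying flat. Origin under its centre.
Mind the look-alikes: they are no part of the job. Leave any red or turquoise look-alike of the mallet alone.

How it is judged:
On the way, in this order (a step that is already met when the one before it is completed fails the run):
1. the mallet is picked up (height (world z) of mallet above 0.012 m and contact force between the fingers and mallet above 2 N), for 0.2 s.
2. the insert has been walked forward until flush with the cheeks, within 4 mm (x of insert in the frame of nest between -0.004 and 0.004 m), for 0.3 s.
At the end, for the whole second after the job is handed in: the insert's front face is flush with the front ends of the guide cheeks within 4 mm, still down on the nest's base plate and at rest; the mallet stands upright on its head on the rest pad, its middle within 35 mm of the pad's centre, at rest (all of step 2 and height (world z) of insert below 0.013 m and linear speed of insert below 0.01 m/s and horizontal distance between mallet and rest_pad below 0.035 m and angle between mallet's own z axis and vertical below 0.1 rad and height (world z) of mallet below 0.008 m and linear speed of mallet below 0.02 m/s); the robot touches nothing.
It fails at once if the mallet presses or hits the insert with more than 22 N (contact force between mallet and insert above 22 N).
It fails at once if the robot itself touches the insert (contact force between any of the fingers, the arm and insert above 1 N).
It fails at once if the insert is driven more than 8 mm past flush (x of insert in the frame of nest above 0.008 m).
It fails at once if a bystander is shifted by more than 25 mm (distance of any of paste_tin, spacer_block, screwdriver, pliers from where it was at the start of the episode above 0.025 m).
It also fails if it takes over 72 s, if anything falls off the work surface, if the arm or the gripper's body presses on something with over 40 N, if the wrist force passes 120 N, or if a joint passes its speed limit or range.

## Robot

A 6-joint arm with a two-finger parallel gripper is mounted at the origin on a cart in front of the work surface, level with it; the furniture and walls round the work are solid. World frame = base frame: x ahead of the robot, y to its left, z up, the work surface at z = 0. Lengths are in m, angles in rad, forces in N, time in s.
With the tool pointing down it reaches from about 0.275 to 0.825 m from the base axis. Payload 5.2 kg.
Tool frame: the origin (TCP) lies at the centre of the arm's flange, where the gripper is bolted on; the fingertips stand 186 mm ahead of it and the grasp point (between the pads) lies 167 mm ahead of it; z points along the fingers, y is the line along which they close (so a half turn about z gives the same grasp; the last joint's range is limited). The gripper opens to 93 mm and grips with 3 to 60 N. Pads are 15 mm wide; open, the fingers measure 128 mm over their backs; the gripper's body (75 mm by 188 mm) begins 65 mm behind the grasp point.
Start: joints at [1.034, 0.259, 1.535, -0, 1.348, -0.203], TCP at [0.18, 0.52, 0.405] pointing down, gripper open.
Joint ranges: [-3.14, 3.14], [-0.91, 2.08], [0.19, 2.58], [-1.22, 4.36], [0.22, 2.71], [-3.12, 3.12]. Speed limits (rad/s): [2.57, 2.57, 3.14, 3.14, 3.14, 3.14].

## Interface

Orientations are given as a unit quaternion [w, x, y, z].
In Python, from workcell import state, eyes, order gives the robot as it stands.
- The arm moves only by the tool apply_moves, never from a script. Its argument "deltas" is a list of rows, each a list of 5 numbers: the closure, from 0 (fully open) to 1 (shut), then the shift along the tool's x, y, z in mm, then the turn about the tool's z in degrees. In form: [[grip, tx, ty, tz, spin], ...]. A call has 1 to 8 rows; each row is the pose to reach, as a shift and turn from the pose commanded when the call began, along the tool's axes at that moment; what a row does not reach only later rows make up. A row lasts 1/10 s, in which the tool goes at most 50 mm and 8.59 degrees, less where a joint would pass 70% of its speed; a pose out of reach is approached as far as the arm can. A call with a gripper value outside its range is refused whole. The fingers move at their own pace and stop on an object; the grip force is fixed at half the most. Time passes only in rows, so rows that repeat a pose let the fingers close. It gives the time, the measured TCP pose, the force, the opening and the grip force at its end, in the units of the state.
- state(): the state, without advancing time (a new reading comes with each control period).
- eyes.capture(name): name is "scene" or "top"; returns a dict with "img" (420x560x3 uint8, red, green, blue), "vertical_fov" (degrees; the focal length in pixels is half the picture's height over the tangent of half this angle, whatever the lens; pixels are square), "cx", "cy" (the principal point, pixels), "rvec" (rotation vector, rad) and "tvec" (3), from world to camera coordinates, as OpenCV has them. Camera axes: x right, y down, z forward; pixel columns grow to the right and rows downward; lengths in m; the calibration is good to about 2 mm. A picture is of the moment at which its call begins. There is no depth.
- order.job_done(): hands the job in; it is judged then, once.
The state is a dict: "time_s": time; "joint_positions": joint angles; "dq": joint speeds; "joint_efforts": joint torques, N m; "tool_pos": TCP position; "tool_rot": TCP orientation; "contact_force": force on the tool from outside, world axes, zero at the start; "wrist_torque": the same for the moment, N m; "opening": finger opening in m; "gripper_force": force on a finger pad.
Only numpy, scipy, OpenCV 4.12 (cv2) and the standard library are available. Lean on these libraries where they do the work, as an engineer would, in place of code of your own. Each camera call takes 0.05 s, during which the arm holds its last target. There are 200 camera calls.

## Working session

There is one attempt and no reset: what is moved stays moved. The work goes in short steps, Python scripts to look and compute and a tool call to move; the robot and the scene stay as the last step left them, time stands still between calls to the robot, and variables do not carry over. Pictures are saved under pics/ and viewed, at most 10 in all, crops included, and the job is handed in when it is done.

Besides the shell and the picture viewer there is one more tool, called after "Request:" as name(argument=value, ...) on one line, values as JSON. apply_moves: Moves the arm, as the interface text tells. Its arguments: {"type":"object","properties":{"deltas":{"type":"array"}},"required":["deltas"]}

```bash
mkdir -p pics; cat > h.py <<'E'
import numpy as np, cv2
from workcell import state, eyes, order
def cap(n,save=None):
    c=eyes.capture(n)
    if save: cv2.imwrite('pics/'+save,cv2.cvtColor(c['img'],cv2.COLOR_RGB2BGR))
    return c
def KRt(c):
    f=c['img'].shape[0]/2/np.tan(np.radians(c['vertical_fov'])/2)
    K=np.array([[f,0,c['cx']],[0,f,c['cy']],[0,0,1]])
    return K,cv2.Rodrigues(np.array(c['rvec'],float))[0],np.array(c['tvec'],float).ravel()
def proj(c,P):
    K,R,t=KRt(c); q=(np.atleast_2d(P)@R.T+t)@K.T
    return q[:,:2]/q[:,2:]
def back(c,uv,z):
    K,R,t=KRt(c); uv=np.atleast_2d(uv); d=np.c_[uv,np.ones(len(uv))]@np.linalg.inv(K).T@R
    o=-R.T@t; return o+d*((z-o[2])/d[:,2])[:,None]
E
python3 - <<'E'
from h import *
for n in('scene','top'):
    c=cap(n); K,R,t=KRt(c); print(n,K[0,0],c['cx'],c['cy'],-R.T@t,R[2], {k:v for k,v in c.items() if k not in('img','rvec','tvec')})
    cv2.imwrite(f'pics/{n}0.png',cv2.cvtColor(c['img'],cv2.COLOR_RGB2BGR))
    import pickle; pickle.dump(c,open(n+'.pkl','wb'))
print(state())
E
```

```text
scene 532.0240752692483 280.35842990285386 207.38776034076784 [ 0.03617117 -1.05507875  1.22599848] [ 0.30471129  0.60015687 -0.73956931] {'vertical_fov': 43.08018085704801, 'cx': 280.35842990285386, 'cy': 207.38776034076784}
top 500.5401814268243 277.39644780716225 213.9574568298043 [ 0.27012943 -0.10815115  1.3639349 ] [ 0.20210458  0.00732991 -0.97933652] {'vertical_fov': 45.52065259952823, 'cx': 277.39644780716225, 'cy': 213.9574568298043}
{'time_s': 0.1, 'joint_positions': array([ 1.03424000e+00,  2.59267954e-01,  1.53594117e+00,  2.64585939e-05,
        1.34801183e+00, -2.02789779e-01]), 'dq': array([ 0.00063537, -0.00094616, -0.00414031,  0.00195129,  0.00133652,
        0.00103185]), 'joint_efforts': array([ 3.08292096e-03, -4.38206184e+01, -2.84641600e+01,  7.21934577e-02,
        3.61506664e-02, -2.48166816e-05]), 'tool_pos': array([0.18005441, 0.5194983 , 0.4040148 ]), 'tool_rot': array([-3.06189682e-04,  1.66112570e-01,  9.86106460e-01, -7.54490024e-04]), 'contact_force': array([ 0.13384039,  0.38662151, -0.36556436]), 'wrist_torque': array([-0.00414331, -0.01259296,  0.00126934]), 'gripper_force': 0.0, 'opening': 0.09292836710271885}
```

View pics/scene0.png

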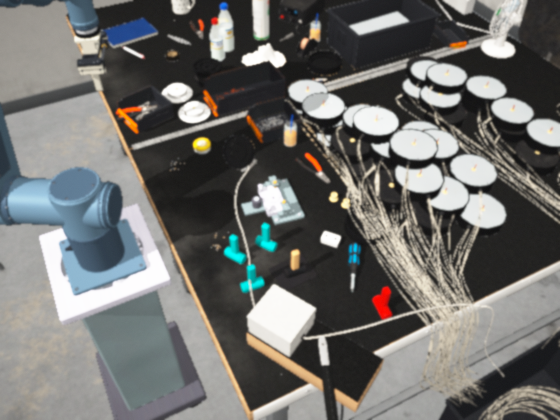

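View pics/top0.png

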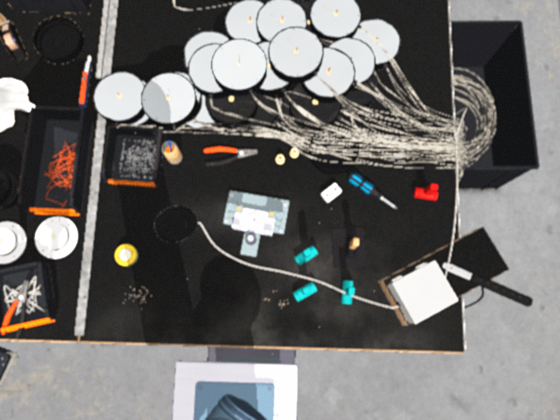

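Mallet candidates: scene (295,260)/top (354,243) has a pale handle and a black head on black. The turquoise look-alikes are at scene (235,248), (266,237) and (252,280), and a red one is at (382,302). By the description I choose the pale-handled one and check it in a close crop.

```bash
python3 - <<'E'
from h import *
import pickle
a=pickle.load(open('scene.pkl','rb'))['img'];b=pickle.load(open('top.pkl','rb'))['img']
A=cv2.resize(a[165:295,225:345],None,fx=4,fy=4,interpolation=cv2.INTER_CUBIC)
B=cv2.resize(b[180:280,215:385],None,fx=4.7,fy=4.7,interpolation=cv2.INTER_CUBIC)
for n,i in(('A',A),('B',B)):
    i=(255*(i/255.)**.55).astype('uint8'); cv2.imwrite(f'pics/crop{n}.png',i[:,:,::-1])
for n,p in(('scene',(295,252)),('top',(356,239))):
    print(back(pickle.load(open(n+'.pkl','rb')),p,.1))
E
```

```text
[[ 0.46300017 -0.30203089  0.1       ]]
[[ 0.47148458 -0.30104737  0.1       ]]
```

View pics/cropA.png

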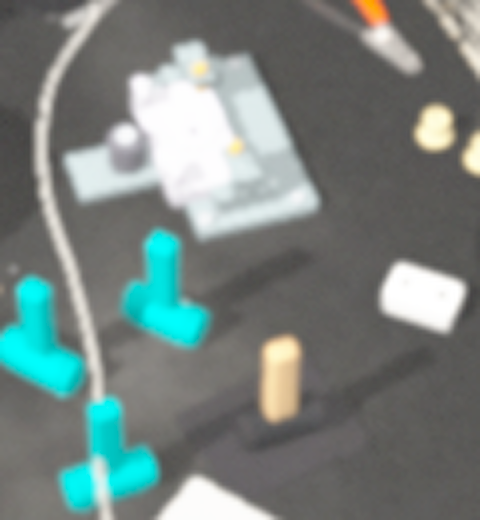

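View pics/cropB.png

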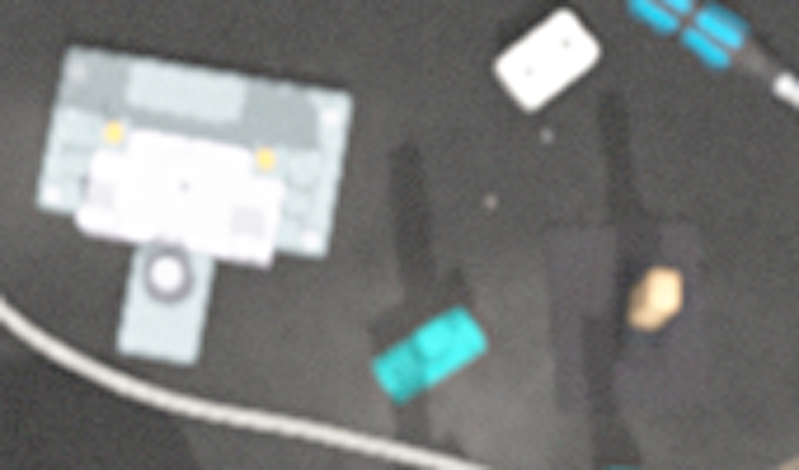

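```bash
cat >> h.py <<'E'
import pickle
from scipy.optimize import least_squares
def fit(obs,x0):
    """obs: list of (cam, uv, body point xyz); returns x,y,yaw + residual px"""
    def f(p):
        c,s=np.cos(p[2]),np.sin(p[2]); r=[]
        for cam,uv,b in obs: r+=list((proj(cam,[p[0]+c*b[0]-s*b[1],p[1]+s*b[0]+c*b[1],b[2]])[0]-uv))
        return r
    s=least_squares(f,x0,loss='soft_l1'); return s.x,np.round(np.array(f(s.x)).reshape(-1,2),1)
E
python3 - <<'E'
from h import *
S,T=[pickle.load(open(n+'.pkl','rb')) for n in('scene','top')]
A=lambda u,v:np.array([225+u/4-.375,165+v/4-.375]); B=lambda u,v:np.array([215+u/4.7-.4,180+v/4.7-.4])
z=.01
o=[(T,B(70,45),(.06,.085,z)),(T,B(352,93),(.06,-.085,z)),(T,B(325,256),(-.035,-.085,z)),(T,B(38,207),(-.035,.085,z)),(T,B(117,352),(-.11,.022,z)),(T,B(195,363),(-.11,-.022,z)),(T,B(168,272),(-.067,0,.042)),
 (S,A(320,205),(.06,-.085,z)),(S,A(248,52),(.06,.085,z)),(S,A(198,235),(-.035,-.085,z)),(S,A(63,155),(-.11,.022,z)),(S,A(82,196),(-.11,-.022,z)),(S,A(126,135),(-.067,0,.042))]
for sub in (o[:7],o[7:],o):
    p,r=fit(sub,[.5,-.05,-.15]); print(p,r.tolist())
np.save('nest.npy',p)
a=S['img'][250:300,265:325];b=T['img'][220:280,325:375]
o=[]
for i in(a,b):
    i=np.clip(i.astype(float)*3.2,0,255).astype('uint8'); o.append(cv2.resize(i,(390 if i is None else int(i.shape[1]*7.5),int(i.shape[0]*7.5)),interpolation=cv2.INTER_CUBIC))
h=max(i.shape[0] for i in o); o=[cv2.copyMakeBorder(i,0,h-i.shape[0],0,0,cv2.BORDER_CONSTANT) for i in o]
w=np.hstack(o);print(w.shape,o[0].shape); cv2.imwrite('pics/pad.png',w[:600,:,::-1])
E
```

```text
[ 0.54190311 -0.03748861 -0.14501378] [[-0.1, 1.0], [-0.1, 1.0], [-0.2, -0.4], [0.0, -0.5], [0.6, -0.7], [-0.1, -0.3], [-0.0, 0.4]]
[ 0.54039555 -0.0380284  -0.15302455] [[-0.5, -0.2], [-0.0, 0.7], [0.3, -0.5], [0.7, 0.2], [-0.3, 0.0], [-0.1, -0.0]]
[ 0.54122691 -0.03760442 -0.14834957] [[-0.0, 1.1], [0.0, 1.3], [-0.2, -0.1], [0.0, -0.4], [0.5, -0.5], [-0.2, -0.0], [-0.1, 0.7], [-0.2, -0.5], [-0.0, 0.5], [0.6, -0.7], [0.9, 0.1], [-0.0, -0.1], [0.1, -0.1]]
(450, 825, 3) (450, 450, 3)
```

View pics/pad.png

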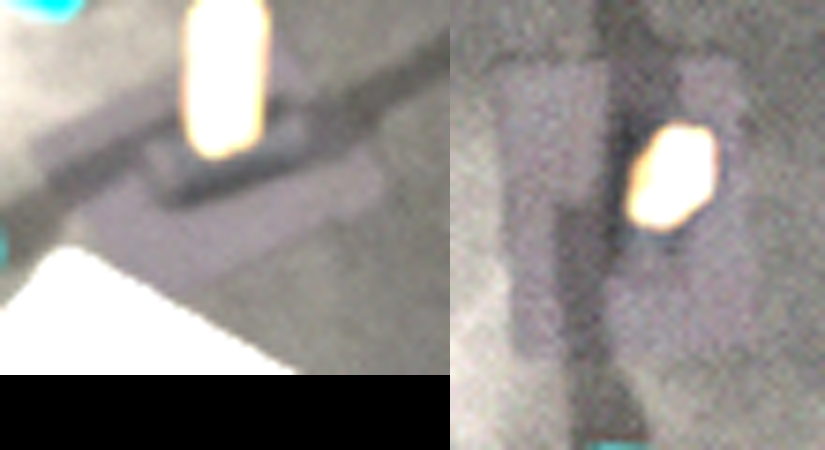

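The crop confirms it: pale handle, dark head on a grey-black pad, head axis roughly parallel to the pad's long side. The nest is at (0.541, -0.038), yaw about -0.148, with residuals under 1 px. Next I compute the mallet, pad and tab positions.

```bash
python3 - <<'E'
from h import *
S,T=[pickle.load(open(n+'.pkl','rb')) for n in('scene','top')]
A=lambda u,v:np.array([225+u/4-.375,165+v/4-.375]); B=lambda u,v:np.array([215+u/4.7-.4,180+v/4.7-.4])
s=lambda u,v:np.array([265+u/7.5-.4,250+v/7.5-.4]); t=lambda u,v:np.array([325+(u-450)/7.5-.4,220+v/7.5-.4])
P=[(T,t(500,62),(.055,.045,.004)),(T,t(738,60),(.055,-.045,.004)),(T,t(755,350),(-.055,-.045,.004)),(T,t(515,355),(-.055,.045,.004))]
p,r=fit(P,[.45,-.3,0]);print('pad',p,r.tolist()); np.save('pad.npy',p)
for uv,z in((s(165,178),.018),(s(305,132),.018),(s(180,207),.008),(s(308,155),.008)): print('head',back(S,uv,z))
for c,uv,z in((S,s(210,155),.032),(T,t(655,200),.04),(T,t(693,150),.1),(S,A(282,345),.1)): print('handle',back(c,uv,z))
g=T['img'].astype(int); m=((g[...,0]-g[...,2])>50)&(np.indices(g.shape[:2])[0]>225)&(np.indices(g.shape[:2])[0]<260)&(np.indices(g.shape[:2])[1]>335)&(np.indices(g.shape[:2])[1]<375)
v,u=np.nonzero(m); print('Thandle',u.min(),u.max(),v.min(),v.max(),u.mean(),v.mean(),back(T,(u.mean(),v.mean()),.066))
g=S['img'].astype(int); i=np.indices(g.shape[:2]); m=((g[...,0]-g[...,2])>40)&(i[0]>240)&(i[0]<280)&(i[1]>280)&(i[1]<310)
v,u=np.nonzero(m); print('Shandle',u.min(),u.max(),v.min(),v.max(),back(S,(u.mean(),v.mean()),.066))
n=np.load('nest.npy');c_,s_=np.cos(n[2]),np.sin(n[2]);R=np.array([[c_,-s_],[s_,c_]])
for nm,c,uv in(('L',T,B(77,228)),('R',T,B(270,268)),('L',S,A(130,85)),('R',S,A(190,205))):
    print(nm,(back(c,uv,.044)[0,:2]-n[:2])@R)
E
```

```text
pad [ 0.46409666 -0.29427681  0.05057423] [[-0.4, -0.3], [0.5, -0.8], [0.5, 0.5], [-0.6, 0.5]]
head [[ 0.43893601 -0.30233344  0.018     ]]
head [[ 0.49494431 -0.30704462  0.018     ]]
head [[ 0.44130046 -0.31013544  0.008     ]]
head [[ 0.494729   -0.31060173  0.008     ]]
handle [[ 0.45363742 -0.30930061  0.032     ]]
handle [[ 0.4611531  -0.29931948  0.04      ]]
handle [[ 0.47001013 -0.30359213  0.1       ]]
handle [[ 0.46504973 -0.29884557  0.1       ]]
Thandle 349 359 237 249 354.48 243.0 [[ 0.46620713 -0.30223287  0.066     ]]
Shandle 290 299 249 270 [[ 0.46352054 -0.29999499  0.066     ]]
L [-0.04971211  0.0556954 ]
R [-0.05303324 -0.05664703]
L [-0.04990779  0.04817443]
R [-0.04302465 -0.08509601]
```

Request:
apply_moves(deltas=[[0,-538,-682,75,73],[0,-538,-682,75,73],[0,-538,-682,75,73],[0,-538,-682,75,73],[0,-538,-682,75,73],[0,-538,-682,75,73],[0,-538,-682,75,73],[0,-538,-682,75,73]])

```text
time_s: 0.9
tool_pos: [0.3107, 0.1414, 0.3702]
tool_rot: [0.0, 0.696, 0.718, 0.0]
contact_force: [1.3, 0.6, 0.7]
opening: 0.0928
gripper_force: 0.0
```

```bash
cat >> h.py <<'E'
from scipy.spatial.transform import Rotation as Ro
def delta(target,yaw_y):
    """tool-frame shift (mm) & spin (deg) from the measured pose to TCP target, tool y pointing at world angle yaw_y (deg)"""
    s=state(); q=s['tool_rot']; R=Ro.from_quat([q[1],q[2],q[3],q[0]]).as_matrix()
    d=R.T@(np.array(target)-s['tool_pos'])*1000
    y=np.degrees(np.arctan2(R[1,1],R[0,1])); sp=-(yaw_y-y+180)%360-180 if False else ((y-yaw_y+180)%360-180)
    print('t',s['time_s'],'pos',np.round(s['tool_pos'],4),'yaw',round(y,2),'down',np.round(R[:,2],3),'-> d',np.round(d,1),'spin',round(sp,1),'F',np.round(s['contact_force'],1),'open',round(s['opening'],4),'grip',round(s['gripper_force'],1))
def nest(x,y,z,n=None):
    n=np.load('nest.npy'); c,s=np.cos(n[2]),np.sin(n[2]); return [n[0]+c*x-s*y,n[1]+s*x+c*y,z]
E
python3 -c "
from h import *
delta([.465,-.301,.32],-2.3)"
```

```text
t 0.9 pos [0.3107 0.1414 0.3702] yaw 1.8 down [ 0.001  0.    -1.   ] -> d [-447.1  140.3   50.3] spin 4.1 F [1.3 0.6 0.7] open 0.0928 grip 0.0
```

Request:
apply_moves(deltas=[[0,-447,140,50,4],[0,-447,140,50,4],[0,-447,140,50,4],[0,-447,140,50,4],[0,-447,140,50,4],[0,-447,140,50,4],[0,-447,140,50,4],[0,-447,140,50,4]])

```text
time_s: 1.7
tool_pos: [0.4438, -0.2339, 0.3273]
tool_rot: [-0.0, 0.719, 0.695, 0.0]
contact_force: [0.4, 0.2, 0.5]
opening: 0.0925
gripper_force: 0.0
```

```bash
python3 -c "
from h import *
delta([.465,-.301,.32],-2.3)"
```

```text
t 1.7 pos [ 0.4438 -0.2339  0.3273] yaw -1.92 down [-0.     0.001 -1.   ] -> d [-66.4  23.4   7.3] spin 0.4 F [0.4 0.2 0.5] open 0.0925 grip 0.0
```

Request:
apply_moves(deltas=[[0,-40,14,5,0],[0,-66,23,7,0],[0,-66,23,7,0],[0,-66,23,7,0]])

```text
time_s: 2.1
tool_pos: [0.4642, -0.2986, 0.32]
tool_rot: [-0.001, 0.719, 0.695, 0.0]
contact_force: [0.4, 0.8, -0.3]
opening: 0.0928
gripper_force: 0.0
```

```bash
python3 - <<'E'
from h import *
delta([.465,-.301,.225],-2.3)
S=cap('scene');T=cap('top')
a=S['img'][205:285,255:335];b=T['img'][200:280,310:390]
o=[cv2.resize(np.clip(i*2.0,0,255).astype('uint8'),None,fx=5,fy=5,interpolation=cv2.INTER_CUBIC) for i in(a,b)]
cv2.imwrite('pics/above.png',np.hstack(o)[:,:,::-1])
E
```

```text
t 2.1 pos [ 0.4642 -0.2986  0.32  ] yaw -1.94 down [-0.001  0.002 -1.   ] -> d [-2.5  1.  95. ] spin 0.4 F [ 0.4  0.8 -0.3] open 0.0928 grip 0.0
```

View pics/above.png

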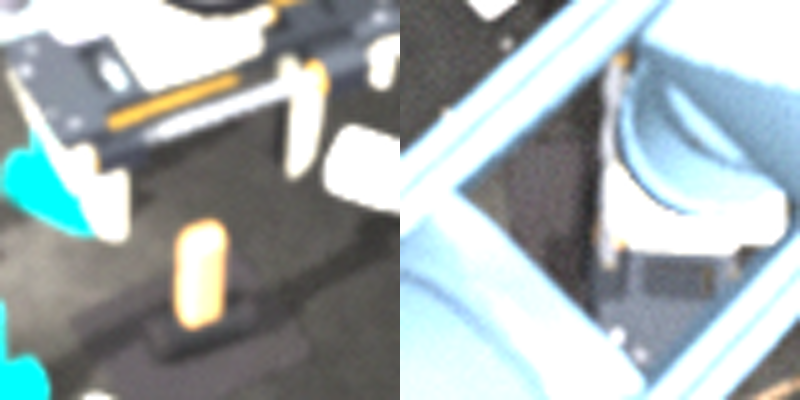

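The fingers straddle the handle: tips at crop (115,240) and (300,175), handle top at (202,228) between them. I go down and close.

Request:
apply_moves(deltas=[[0,-2,1,30,0],[0,-2,1,60,0],[0,-2,1,80,0],[0,-2,1,93,0],[0,-2,1,93,0]])

```text
time_s: 2.7
tool_pos: [0.465, -0.2991, 0.2267]
tool_rot: [-0.002, 0.718, 0.696, -0.0]
contact_force: [0.4, 0.1, 0.7]
opening: 0.0934
gripper_force: 0.0
```

Request:
apply_moves(deltas=[[1,0,0,0,0],[1,0,0,0,0],[1,0,0,0,0],[1,0,0,0,0],[1,0,0,0,0],[1,0,0,0,0],[1,0,0,0,0],[1,0,0,0,0]])

```text
time_s: 3.5
tool_pos: [0.4654, -0.3005, 0.2279]
tool_rot: [-0.0, 0.719, 0.695, 0.0]
contact_force: [-0.8, -0.2, 0.2]
opening: 0.0334
gripper_force: 0.0
```

Request:
apply_moves(deltas=[[1,0,0,0,0],[1,0,0,0,0],[1,0,0,0,0],[1,0,0,0,0],[1,0,0,0,0],[1,0,0,0,0]])

```text
time_s: 4.1
tool_pos: [0.4654, -0.3005, 0.2278]
tool_rot: [-0.0, 0.719, 0.695, -0.0]
contact_force: [1.3, 0.7, -1.3]
opening: 0.0207
gripper_force: 29.6
```

```bash
python3 -c "
from h import *
delta([.465,-.301,.225],-2.3)"
```

```text
t 4.1 pos [ 0.4654 -0.3005  0.2278] yaw -1.88 down [-0.  0. -1.] -> d [-0.6 -0.4  2.8] spin 0.4 F [ 1.3  0.7 -1.3] open 0.0207 grip 29.6
```

```bash
python3 -c "
from h import *
delta([.4654,-.3005,.35],-2)
print(nest(-.09,-.044,.35)); delta(nest(-.09,-.044,.35),-8.5)"
```

```text
t 4.1 pos [ 0.4654 -0.3005  0.2278] yaw -1.88 down [-0.  0. -1.] -> d [-0.000e+00 -1.000e-01 -1.222e+02] spin 0.1 F [ 1.3  0.7 -1.3] open 0.0207 grip 29.6
[np.float64(0.4457119751208308), np.float64(-0.0678186003074507), 0.35]
t 4.1 pos [ 0.4654 -0.3005  0.2278] yaw -1.88 down [-0.  0. -1.] -> d [ 231.9  -27.4 -122.2] spin 6.6 F [ 1.3  0.7 -1.3] open 0.0207 grip 29.6
```

Request:
apply_moves(deltas=[[1,0,0,-20,0],[1,0,0,-50,0],[1,0,0,-90,0],[1,0,0,-122,0],[1,40,-5,-122,2],[1,80,-10,-122,4],[1,120,-15,-122,6],[1,160,-20,-122,6.6]])

```text
time_s: 4.9
tool_pos: [0.45, -0.1384, 0.3497]
tool_rot: [-0.0, 0.758, 0.652, -0.0]
contact_force: [0.6, 1.4, -1.6]
opening: 0.0201
gripper_force: 29.6
```

Request:
apply_moves(deltas=[[1,40,-2,0,0],[1,60,-2,0,0],[1,71,1,0,0],[1,71,1,0,0],[1,71,1,0,0]])

```text
time_s: 5.4
tool_pos: [0.4624, -0.0704, 0.3498]
tool_rot: [0.0, 0.757, 0.653, -0.0]
contact_force: [-0.5, 0.6, -2.3]
opening: 0.0203
gripper_force: 29.6
```

```bash
python3 - <<'E'
from h import *
delta(nest(-.09,-.044,.24),-8.5)
S=cap('scene');T=cap('top')
a=S['img'][140:250,220:320];b=T['img'][160:270,210:310]
o=[cv2.resize(np.clip(i*1.0,0,255).astype('uint8'),None,fx=4,fy=4,interpolation=cv2.INTER_CUBIC) for i in(a,b)]
cv2.imwrite('pics/nest1.png',np.hstack(o)[:,:,::-1])
E
```

```text
t 5.4 pos [ 0.4624 -0.0704  0.3498] yaw -8.46 down [-0.    -0.001 -1.   ] -> d [  0.2 -16.9 109.8] spin 0.0 F [-0.5  0.6 -2.3] open 0.0203 grip 29.6
```

View pics/nest1.png

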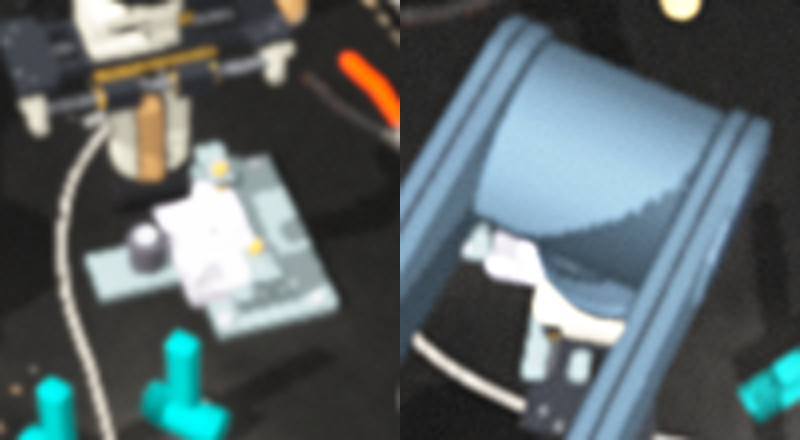

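Request:
apply_moves(deltas=[[1,0,-15,0,0],[1,0,-15,40,0],[1,0,-15,80,0],[1,0,-15,100,0],[1,0,-15,110,0],[1,0,-15,110,0]])

```text
time_s: 6.1
tool_pos: [0.4471, -0.0683, 0.2389]
tool_rot: [-0.001, 0.758, 0.652, -0.001]
contact_force: [0.8, 0.9, -1.5]
opening: 0.0203
gripper_force: 29.6
```

```bash
cat >> h.py <<'E'
def npos():
    s=state(); n=np.load('nest.npy'); c,q=np.cos(n[2]),np.sin(n[2]); R=np.array([[c,-q],[q,c]])
    print('t %.1f'%s['time_s'],'nest xy mm',np.round((s['tool_pos'][:2]-n[:2])@R*1000,1),'z',round(s['tool_pos'][2],4),'F nest',np.round(s['contact_force'][:2]@R,1),'tau',np.round(s['wrist_torque'],2))
E
python3 -c "
from h import *
npos();delta(nest(-.08,-.044,.24),-8.5)"
```

```text
t 6.1 nest xy mm [-88.6 -44.3] z 0.2389 F nest [0.6 1. ] tau [-0.05  0.08  0.01]
t 6.1 pos [ 0.4471 -0.0683  0.2389] yaw -8.56 down [-0.002  0.001 -1.   ] -> d [ 0.3  8.6 -1.1] spin -0.1 F [ 0.8  0.9 -1.5] open 0.0203 grip 29.6
```

Approach in 1 mm rows.

Request:
apply_moves(deltas=[[1,0,1,0,0],[1,0,2,0,0],[1,0,3,0,0],[1,0,4,0,0],[1,0,5,0,0],[1,0,6,0,0]])

```text
time_s: 6.7
tool_pos: [0.4534, -0.0685, 0.2401]
tool_rot: [0.0, 0.757, 0.653, 0.0]
contact_force: [-0.8, -0.6, -2.0]
opening: 0.0202
gripper_force: 29.6
```

Request:
apply_moves(deltas=[[1,0,1,0,0],[1,0,2,0,0],[1,0,3,0,0]])

```text
time_s: 7.0
tool_pos: [0.4563, -0.0689, 0.2398]
tool_rot: [-0.0, 0.757, 0.653, -0.0]
contact_force: [-0.3, 0.9, -2.2]
opening: 0.0203
gripper_force: 29.6
```

```bash
python3 -c "
from h import *
npos()"
```

```text
t 7.0 nest xy mm [-79.3 -43.5] z 0.2398 F nest [-0.4  0.9] tau [-0.06  0.09 -0.03]
```

Request:
apply_moves(deltas=[[1,0,1,0,0],[1,0,2,0,0]])

```text
time_s: 7.2
tool_pos: [0.4583, -0.0693, 0.2398]
tool_rot: [-0.0, 0.757, 0.653, -0.0]
contact_force: [-1.0, 0.9, -2.3]
opening: 0.0205
gripper_force: 29.6
```

Request:
apply_moves(deltas=[[1,0,1,0,0],[1,0,2,0,0]])

```text
time_s: 7.4
tool_pos: [0.46, -0.0695, 0.2398]
tool_rot: [-0.0, 0.757, 0.653, -0.0]
contact_force: [-1.5, -0.0, -0.4]
opening: 0.0204
gripper_force: 29.6
```

Request:
apply_moves(deltas=[[1,0,1,0,0]])

```text
time_s: 7.5
tool_pos: [0.4605, -0.0695, 0.2396]
tool_rot: [-0.001, 0.757, 0.653, -0.001]
contact_force: [-4.9, -0.6, 0.9]
opening: 0.0202
gripper_force: 29.6
```

Request:
apply_moves(deltas=[[1,0,1,0,0]])

```text
time_s: 7.6
tool_pos: [0.4609, -0.0695, 0.2395]
tool_rot: [-0.002, 0.757, 0.653, -0.001]
contact_force: [-7.3, -1.2, 2.3]
opening: 0.0204
gripper_force: 29.6
```

Request:
apply_moves(deltas=[[1,0,1,0,0],[1,0,2,0,0]])

```text
time_s: 7.8
tool_pos: [0.4618, -0.0695, 0.2391]
tool_rot: [-0.003, 0.757, 0.653, -0.002]
contact_force: [-11.1, -0.3, 4.9]
opening: 0.0205
gripper_force: 29.6
```

Request:
apply_moves(deltas=[[1,0,1,0,0]])

```text
time_s: 7.9
tool_pos: [0.4626, -0.0697, 0.239]
tool_rot: [-0.003, 0.757, 0.653, -0.003]
contact_force: [-10.0, -0.2, 3.1]
opening: 0.0202
gripper_force: 29.6
```

Request:
apply_moves(deltas=[[1,0,1,0,0],[1,0,2,0,0]])

```text
time_s: 8.1
tool_pos: [0.4645, -0.0702, 0.239]
tool_rot: [-0.003, 0.757, 0.653, -0.003]
contact_force: [-13.6, -2.1, 4.9]
opening: 0.0201
gripper_force: 29.6
```

Request:
apply_moves(deltas=[[1,0,1,0,0]])

```text
time_s: 8.2
tool_pos: [0.465, -0.0703, 0.2389]
tool_rot: [-0.004, 0.757, 0.653, -0.003]
contact_force: [-15.5, -2.4, 7.1]
opening: 0.0204
gripper_force: 29.7
```

```bash
python3 -c "
from h import *
npos()"
```

```text
t 8.2 nest xy mm [-70.6 -43.6] z 0.2389 F nest [-14.9  -4.7] tau [-0.58  2.91  0.  ]
```

Request:
apply_moves(deltas=[[1,0,-4,0,0],[1,0,-12,0,0],[1,0,-12,-20,0],[1,0,-12,-42,0],[1,30,-12,-42,0],[1,60,-12,-42,0],[1,88,-12,-42,0],[1,88,-12,-42,0]])

```text
time_s: 9.0
tool_pos: [0.4692, 0.0206, 0.2822]
tool_rot: [0.0, 0.757, 0.654, 0.001]
contact_force: [0.5, -0.1, -2.8]
opening: 0.0204
gripper_force: 29.6
```

Request:
apply_moves(deltas=[[1,0,0,20,0],[1,0,0,36,0],[1,0,0,42,0],[1,0,0,42,0]])

```text
time_s: 9.4
tool_pos: [0.4689, 0.0177, 0.2393]
tool_rot: [-0.001, 0.758, 0.653, -0.0]
contact_force: [-0.7, 0.2, -1.7]
opening: 0.0201
gripper_force: 29.6
```

```bash
python3 - <<'E'
from h import *
npos(); delta(nest(-.08,.044,.24),-8.5)
S=cap('scene')
cv2.imwrite('pics/left1.png',cv2.resize(np.clip(S['img'][140:240,220:320]*1.3,0,255).astype('uint8'),None,fx=6,fy=6,interpolation=cv2.INTER_CUBIC)[:,:,::-1])
E
```

```text
t 9.4 nest xy mm [-79.7  44.1] z 0.2393 F nest [-0.7  0.1] tau [-0.07  0.03 -0.02]
t 9.4 pos [0.4689 0.0177 0.2393] yaw -8.5 down [-0.001  0.    -1.   ] -> d [-0.1 -0.3 -0.7] spin -0.0 F [-0.7  0.2 -1.7] open 0.0201 grip 29.6
```

View pics/left1.png

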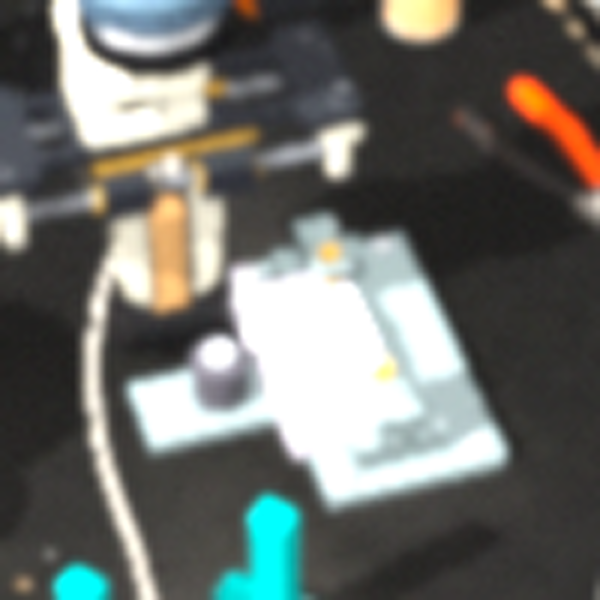

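The mallet is upright in the grip behind the left tab (crop (240,300)), and the right side has moved up. Now I press on the left.

Request:
apply_moves(deltas=[[1,0,1,0,0],[1,0,2,0,0],[1,0,3,0,0],[1,0,4,0,0]])

```text
time_s: 9.85
tool_pos: [0.4734, 0.0174, 0.2403]
tool_rot: [0.0, 0.757, 0.653, 0.0]
contact_force: [0.0, -0.3, -2.3]
opening: 0.0203
gripper_force: 29.6
```

Request:
apply_moves(deltas=[[1,0,1,0,0],[1,0,2,0,0]])

```text
time_s: 10.05
tool_pos: [0.4744, 0.0174, 0.2397]
tool_rot: [-0.001, 0.757, 0.653, -0.001]
contact_force: [-4.2, 1.0, 1.2]
opening: 0.0202
gripper_force: 29.6
```

Request:
apply_moves(deltas=[[1,0,1,0,0],[1,0,2,0,0]])

```text
time_s: 10.25
tool_pos: [0.4754, 0.0173, 0.2393]
tool_rot: [-0.002, 0.757, 0.653, -0.002]
contact_force: [-5.0, -0.7, -2.0]
opening: 0.0202
gripper_force: 29.6
```

Request:
apply_moves(deltas=[[1,0,1,0,0]])

```text
time_s: 10.35
tool_pos: [0.4766, 0.0172, 0.2392]
tool_rot: [-0.002, 0.757, 0.653, -0.002]
contact_force: [-5.5, 1.7, 0.9]
opening: 0.02
gripper_force: 29.7
```

Sliding at about 5 N. I continue on the left.

Request:
apply_moves(deltas=[[1,0,1,0,0],[1,0,2,0,0],[1,0,3,0,0]])

```text
time_s: 10.65
tool_pos: [0.479, 0.0171, 0.2391]
tool_rot: [-0.003, 0.757, 0.653, -0.002]
contact_force: [-9.3, 3.5, 4.0]
opening: 0.0197
gripper_force: 29.8
```

Request:
apply_moves(deltas=[[1,0,1,0,0],[1,0,2,0,0]])

```text
time_s: 10.85
tool_pos: [0.4805, 0.0171, 0.2389]
tool_rot: [-0.004, 0.757, 0.653, -0.002]
contact_force: [-9.8, 4.5, 3.4]
opening: 0.0198
gripper_force: 29.8
```

```bash
python3 -c "
from h import *
npos()"
```

```text
t 10.8 nest xy mm [-68.1  45.1] z 0.2389 F nest [-10.3   3. ] tau [0.81 1.8  0.03]
```

Request:
apply_moves(deltas=[[1,0,1,0,0],[1,0,2,0,0]])

```text
time_s: 11.05
tool_pos: [0.4821, 0.017, 0.2388]
tool_rot: [-0.004, 0.757, 0.653, -0.003]
contact_force: [-12.4, 5.5, 6.0]
opening: 0.0199
gripper_force: 29.8
```

Request:
apply_moves(deltas=[[1,0,1,0,0]])

```text
time_s: 11.15
tool_pos: [0.4826, 0.017, 0.2387]
tool_rot: [-0.005, 0.757, 0.653, -0.003]
contact_force: [-13.5, 5.4, 7.4]
opening: 0.0199
gripper_force: 29.8
```

Request:
apply_moves(deltas=[[1,0,-4,0,0],[1,0,-13,0,0],[1,0,-13,-20,0],[1,0,-13,-42,0],[1,-30,-13,-42,0],[1,-60,-13,-42,0],[1,-88,-13,-42,0],[1,-88,-13,-42,0]])

```text
time_s: 11.95
tool_pos: [0.4603, -0.0722, 0.2824]
tool_rot: [0.002, 0.758, 0.652, 0.0]
contact_force: [0.1, -0.8, -3.2]
opening: 0.0201
gripper_force: 29.9
```

Request:
apply_moves(deltas=[[1,0,0,20,0],[1,0,0,36,0],[1,0,0,42,0],[1,0,0,42,0]])

```text
time_s: 12.35
tool_pos: [0.46, -0.0691, 0.2393]
tool_rot: [-0.001, 0.757, 0.653, -0.0]
contact_force: [-0.2, 0.7, -2.8]
opening: 0.0198
gripper_force: 29.9
```

```bash
python3 - <<'E'
from h import *
npos(); delta(nest(-.08,-.044,.24),-8.5)
E
```

```text
t 12.3 nest xy mm [-75.7 -43.1] z 0.2393 F nest [-0.3  0.7] tau [-0.08  0.06 -0.03]
t 12.35 pos [ 0.46   -0.0691  0.2393] yaw -8.47 down [-0.001  0.001 -1.   ] -> d [-0.9 -4.3 -0.7] spin 0.0 F [-0.2  0.7 -2.8] open 0.0198 grip 29.9
```

Request:
apply_moves(deltas=[[1,0,1,0,0],[1,0,2,0,0],[1,0,3,0,0],[1,0,4,0,0],[1,0,5,0,0]])

```text
time_s: 12.85
tool_pos: [0.464, -0.0699, 0.2398]
tool_rot: [-0.002, 0.757, 0.653, -0.001]
contact_force: [-7.7, 0.2, 3.3]
opening: 0.0198
gripper_force: 29.9
```

Request:
apply_moves(deltas=[[1,0,1,0,0],[1,0,2,0,0]])

```text
time_s: 13.05
tool_pos: [0.4651, -0.0701, 0.2394]
tool_rot: [-0.003, 0.757, 0.653, -0.002]
contact_force: [-9.3, -1.6, 1.7]
opening: 0.0201
gripper_force: 30.0
```

Request:
apply_moves(deltas=[[1,0,1,0,0],[1,0,2,0,0],[1,0,3,0,0]])

```text
time_s: 13.35
tool_pos: [0.4682, -0.071, 0.2393]
tool_rot: [-0.002, 0.757, 0.653, -0.002]
contact_force: [-10.1, -2.3, 1.8]
opening: 0.0196
gripper_force: 29.9
```

Request:
apply_moves(deltas=[[1,0,1,0,0],[1,0,2,0,0]])

```text
time_s: 13.55
tool_pos: [0.4694, -0.0712, 0.2391]
tool_rot: [-0.003, 0.757, 0.653, -0.003]
contact_force: [-13.8, -3.3, 3.9]
opening: 0.0201
gripper_force: 30.0
```

Request:
apply_moves(deltas=[[1,0,1,0,0]])

```text
time_s: 13.65
tool_pos: [0.4702, -0.0714, 0.239]
tool_rot: [-0.003, 0.757, 0.653, -0.003]
contact_force: [-14.7, -5.0, 3.7]
opening: 0.02
gripper_force: 30.0
```

```bash
python3 -c "
from h import *
npos()"
```

```text
t 13.7 nest xy mm [-65.3 -43.9] z 0.239 F nest [-13.8  -7.2] tau [-0.93  2.79 -0.05]
```

Request:
apply_moves(deltas=[[1,0,1,0,0]])

```text
time_s: 13.75
tool_pos: [0.471, -0.0717, 0.2389]
tool_rot: [-0.003, 0.757, 0.653, -0.004]
contact_force: [-13.8, -5.3, 1.6]
opening: 0.0197
gripper_force: 30.0
```

Request:
apply_moves(deltas=[[1,0,1,0,0]])

```text
time_s: 13.85
tool_pos: [0.4726, -0.0719, 0.2389]
tool_rot: [-0.003, 0.757, 0.653, -0.003]
contact_force: [-9.9, -5.0, -2.1]
opening: 0.0198
gripper_force: 30.0
```

Request:
apply_moves(deltas=[[1,0,1,0,0]])

```text
time_s: 13.95
tool_pos: [0.4731, -0.072, 0.2388]
tool_rot: [-0.003, 0.757, 0.653, -0.004]
contact_force: [-15.9, -5.9, 6.0]
opening: 0.0202
gripper_force: 30.0
```

```bash
python3 -c "
from h import *
npos()"
```

```text
t 13.9 nest xy mm [-62.3 -44.1] z 0.2388 F nest [-14.8  -8.2] tau [-1.04  2.96 -0.07]
```

Request:
apply_moves(deltas=[[1,0,-4,0,0],[1,0,-14,0,0],[1,0,-14,-20,0],[1,0,-14,-42,0],[1,30,-14,-42,0],[1,60,-14,-42,0],[1,88,-14,-42,0],[1,88,-14,-42,0]])

```text
time_s: 14.75
tool_pos: [0.4751, 0.0197, 0.2824]
tool_rot: [0.0, 0.757, 0.654, 0.001]
contact_force: [0.5, -0.3, -2.1]
opening: 0.0198
gripper_force: 29.9
```

Request:
apply_moves(deltas=[[1,0,0,20,0],[1,0,0,36,0],[1,0,0,42,0],[1,0,0,42,0]])

```text
time_s: 15.15
tool_pos: [0.4748, 0.0169, 0.2394]
tool_rot: [-0.0, 0.758, 0.653, -0.0]
contact_force: [-0.9, -0.2, -2.3]
opening: 0.0199
gripper_force: 29.9
```

```bash
python3 - <<'E'
from h import *
npos(); delta(nest(-.07,.044,.24),-8.5)
E
```

```text
t 15.2 nest xy mm [-73.7  44. ] z 0.2394 F nest [-0.9 -0.4] tau [-0.1   0.06  0.02]
t 15.15 pos [0.4748 0.0169 0.2394] yaw -8.5 down [-0.001  0.    -1.   ] -> d [-0.   3.7 -0.6] spin 0.0 F [-0.9 -0.2 -2.3] open 0.0199 grip 29.9
```

Request:
apply_moves(deltas=[[1,0,1,0,0],[1,0,2,0,0],[1,0,3,0,0],[1,0,4,0,0],[1,0,5,0,0],[1,0,6,0,0]])

```text
time_s: 15.75
tool_pos: [0.4807, 0.0164, 0.2398]
tool_rot: [-0.001, 0.757, 0.653, -0.001]
contact_force: [-3.1, 0.6, -0.5]
opening: 0.0197
gripper_force: 29.9
```

Request:
apply_moves(deltas=[[1,0,1,0,0],[1,0,2,0,0]])

```text
time_s: 15.95
tool_pos: [0.4816, 0.0164, 0.2394]
tool_rot: [-0.002, 0.757, 0.653, -0.002]
contact_force: [-7.8, 0.5, 3.8]
opening: 0.02
gripper_force: 29.9
```

Request:
apply_moves(deltas=[[1,0,1,0,0],[1,0,2,0,0],[1,0,3,0,0]])

```text
time_s: 16.25
tool_pos: [0.4841, 0.0164, 0.2391]
tool_rot: [-0.003, 0.757, 0.653, -0.002]
contact_force: [-7.2, 3.1, 3.0]
opening: 0.0199
gripper_force: 30.0
```

Request:
apply_moves(deltas=[[1,0,1,0,0],[1,0,2,0,0]])

```text
time_s: 16.45
tool_pos: [0.486, 0.0164, 0.239]
tool_rot: [-0.003, 0.757, 0.653, -0.002]
contact_force: [-7.0, 4.6, 2.2]
opening: 0.0198
gripper_force: 30.0
```

Request:
apply_moves(deltas=[[1,0,1,0,0],[1,0,2,0,0]])

```text
time_s: 16.65
tool_pos: [0.4871, 0.0163, 0.2388]
tool_rot: [-0.004, 0.757, 0.653, -0.003]
contact_force: [-11.7, 5.5, 3.6]
opening: 0.0197
gripper_force: 29.9
```

Request:
apply_moves(deltas=[[1,0,1,0,0]])

```text
time_s: 16.75
tool_pos: [0.4878, 0.0163, 0.2387]
tool_rot: [-0.005, 0.757, 0.653, -0.003]
contact_force: [-11.3, 5.8, 4.1]
opening: 0.0203
gripper_force: 29.9
```

```bash
python3 -c "
from h import *
npos()"
```

```text
t 16.8 nest xy mm [-60.8  45.4] z 0.2387 F nest [-12.1   4. ] tau [1.05 2.3  0.04]
```

Request:
apply_moves(deltas=[[1,0,-4,0,0],[1,0,-14,0,0],[1,0,-14,-20,0],[1,0,-14,-42,0],[1,-30,-14,-42,0],[1,-60,-14,-42,0],[1,-89,-14,-42,0],[1,-89,-14,-42,0]])

```text
time_s: 17.55
tool_pos: [0.464, -0.0738, 0.2824]
tool_rot: [0.002, 0.758, 0.652, 0.0]
contact_force: [0.7, 0.3, -3.0]
opening: 0.02
gripper_force: 30.0
```

Request:
apply_moves(deltas=[[1,0,0,20,0],[1,0,0,36,0],[1,0,0,42,0],[1,0,0,42,0],[1,0,2,42,0],[1,0,4,42,0],[1,0,5,42,0]])

```text
time_s: 18.25
tool_pos: [0.4696, -0.0719, 0.2406]
tool_rot: [0.001, 0.757, 0.653, 0.0]
contact_force: [0.4, -0.4, -1.3]
opening: 0.0198
gripper_force: 30.0
```

```bash
python3 - <<'E'
from h import *
npos(); delta(nest(-.065,-.044,.24),-8.5)
E
```

```text
t 18.2 nest xy mm [-65.8 -44.5] z 0.2406 F nest [ 0.5 -0.3] tau [-0.1   0.12  0.01]
t 18.25 pos [ 0.4696 -0.0719  0.2406] yaw -8.47 down [ 0.002 -0.001 -1.   ] -> d [0.5 0.8 0.6] spin 0.0 F [ 0.4 -0.4 -1.3] open 0.0198 grip 30.0
```

Request:
apply_moves(deltas=[[1,0,1,0,0],[1,0,2,0,0],[1,0,3,0,0]])

```text
time_s: 18.55
tool_pos: [0.4715, -0.0722, 0.2398]
tool_rot: [-0.001, 0.757, 0.653, -0.001]
contact_force: [-3.8, 0.1, -0.1]
opening: 0.0201
gripper_force: 30.0
```

Request:
apply_moves(deltas=[[1,0,1,0,0],[1,0,2,0,0]])

```text
time_s: 18.75
tool_pos: [0.4723, -0.0722, 0.2394]
tool_rot: [-0.002, 0.757, 0.653, -0.002]
contact_force: [-8.1, 0.7, 3.8]
opening: 0.0195
gripper_force: 30.0
```

Request:
apply_moves(deltas=[[1,0,1,0,0],[1,0,2,0,0],[1,0,3,0,0]])

```text
time_s: 19.05
tool_pos: [0.4746, -0.0728, 0.2391]
tool_rot: [-0.003, 0.757, 0.653, -0.003]
contact_force: [-11.0, -2.5, 3.0]
opening: 0.02
gripper_force: 30.0
```

Request:
apply_moves(deltas=[[1,0,1,0,0]])

```text
time_s: 19.15
tool_pos: [0.4756, -0.073, 0.2391]
tool_rot: [-0.003, 0.757, 0.653, -0.003]
contact_force: [-10.3, -2.2, 2.7]
opening: 0.0198
gripper_force: 30.0
```

```bash
python3 -c "
from h import *
npos()"
```

```text
t 19.1 nest xy mm [-59.7 -44.7] z 0.2391 F nest [-9.9 -3.7] tau [-0.56  2.08  0.  ]
```

Request:
apply_moves(deltas=[[1,0,1,0,0]])

```text
time_s: 19.25
tool_pos: [0.4764, -0.0732, 0.2391]
tool_rot: [-0.003, 0.757, 0.653, -0.003]
contact_force: [-13.0, -1.5, 4.3]
opening: 0.0197
gripper_force: 30.0
```

Request:
apply_moves(deltas=[[1,0,-5,0,0],[1,0,-14,0,0],[1,0,-14,-20,0],[1,0,-14,-42,0],[1,30,-14,-42,0],[1,60,-14,-42,0],[1,89,-14,-42,0],[1,89,-14,-42,0]])

```text
time_s: 20.05
tool_pos: [0.4779, 0.0193, 0.2821]
tool_rot: [-0.0, 0.757, 0.654, 0.001]
contact_force: [-0.6, -1.5, -2.5]
opening: 0.0198
gripper_force: 30.0
```

Request:
apply_moves(deltas=[[1,0,0,20,0],[1,0,0,36,0],[1,0,0,42,0],[1,0,0,42,0],[1,0,2,42,0],[1,0,4,42,0]])

```text
time_s: 20.65
tool_pos: [0.4826, 0.0158, 0.2407]
tool_rot: [0.001, 0.758, 0.653, 0.001]
contact_force: [0.1, 0.6, -2.8]
opening: 0.0201
gripper_force: 30.0
```

```bash
python3 - <<'E'
from h import *
npos(); delta(nest(-.062,.044,.24),-8.5)
E
```

```text
t 20.6 nest xy mm [-65.8  44.2] z 0.2407 F nest [0.  0.6] tau [-0.05  0.09 -0.04]
t 20.65 pos [0.4826 0.0158 0.2407] yaw -8.5 down [ 0.002 -0.    -1.   ] -> d [-0.2  3.8  0.7] spin 0.0 F [ 0.1  0.6 -2.8] open 0.0201 grip 30.0
```

Request:
apply_moves(deltas=[[1,0,1,0,0],[1,0,2,0,0],[1,0,3,0,0],[1,0,4,0,0]])

```text
time_s: 21.05
tool_pos: [0.4859, 0.0156, 0.2399]
tool_rot: [-0.0, 0.757, 0.653, -0.0]
contact_force: [-2.8, 0.1, -1.5]
opening: 0.02
gripper_force: 30.0
```

Request:
apply_moves(deltas=[[1,0,1,0,0]])

```text
time_s: 21.15
tool_pos: [0.4863, 0.0156, 0.2397]
tool_rot: [-0.001, 0.757, 0.653, -0.001]
contact_force: [-5.1, 0.7, 1.6]
opening: 0.0202
gripper_force: 30.0
```

```bash
python3 - <<'E'
from h import *
npos()
E
```

```text
t 21.1 nest xy mm [-62.2  44.5] z 0.2397 F nest [-5.2 -0. ] tau [-0.03  1.07  0.07]
```

Request:
apply_moves(deltas=[[1,0,1,0,0],[1,0,2,0,0]])

```text
time_s: 21.35
tool_pos: [0.4873, 0.0155, 0.2393]
tool_rot: [-0.002, 0.757, 0.653, -0.002]
contact_force: [-7.7, 0.7, 2.5]
opening: 0.0199
gripper_force: 30.0
```

Request:
apply_moves(deltas=[[1,0,1,0,0],[1,0,2,0,0]])

```text
time_s: 21.55
tool_pos: [0.4891, 0.0156, 0.2392]
tool_rot: [-0.003, 0.757, 0.653, -0.002]
contact_force: [-8.4, 3.4, 2.7]
opening: 0.0202
gripper_force: 30.0
```

```bash
python3 - <<'E'
from h import *
npos()
E
```

```text
t 21.6 nest xy mm [-59.4  44.9] z 0.2392 F nest [-8.8  2.1] tau [0.57 1.53 0.11]
```

Request:
apply_moves(deltas=[[1,0,1,0,0]])

```text
time_s: 21.65
tool_pos: [0.4899, 0.0156, 0.2391]
tool_rot: [-0.003, 0.757, 0.653, -0.002]
contact_force: [-9.4, 3.9, 2.4]
opening: 0.0198
gripper_force: 30.0
```

Request:
apply_moves(deltas=[[1,0,-5,0,0],[1,0,-14,0,0],[1,0,-14,-40,0],[1,0,-14,-80,0],[1,-40,-14,-110,0],[1,-90,-14,-110,0],[1,-140,-14,-110,0],[1,-190,-14,-110,0]])

```text
time_s: 22.45
tool_pos: [0.4493, -0.1726, 0.3506]
tool_rot: [0.001, 0.757, 0.653, 0.0]
contact_force: [1.2, -0.1, -1.5]
opening: 0.02
gripper_force: 30.0
```

Request:
apply_moves(deltas=[[1,-40,-2,0,-3],[1,-80,-5,0,-6.6],[1,-80,-5,0,-6.6],[1,-80,-5,0,-6.6]])

```text
time_s: 22.85
tool_pos: [0.4328, -0.2502, 0.3497]
tool_rot: [-0.0, 0.72, 0.694, 0.0]
contact_force: [-0.3, 0.1, -2.8]
opening: 0.0198
gripper_force: 30.0
```

```bash
python3 - <<'E'
from h import *
p=np.load('pad.npy');print(p); delta([p[0],p[1],.35],-2)
S=cap('scene');T=cap('top')
pickle.dump((S,T),open('c2.pkl','wb'))
a=S['img'][160:240,235:315];b=T['img'][185:265,215:295]
o=[cv2.resize(np.clip(i*.9,0,255).astype('uint8'),None,fx=5,fy=5,interpolation=cv2.INTER_CUBIC) for i in(a,b)]
cv2.imwrite('pics/flush.png',np.hstack(o)[:,:,::-1])
E
```

```text
[ 0.46409666 -0.29427681  0.05057423]
t 22.85 pos [ 0.4328 -0.2502  0.3497] yaw -2.07 down [ 0.  0. -1.] -> d [-42.9  32.9  -0.3] spin -0.1 F [-0.3  0.1 -2.8] open 0.0198 grip 30.0
```

View pics/flush.png

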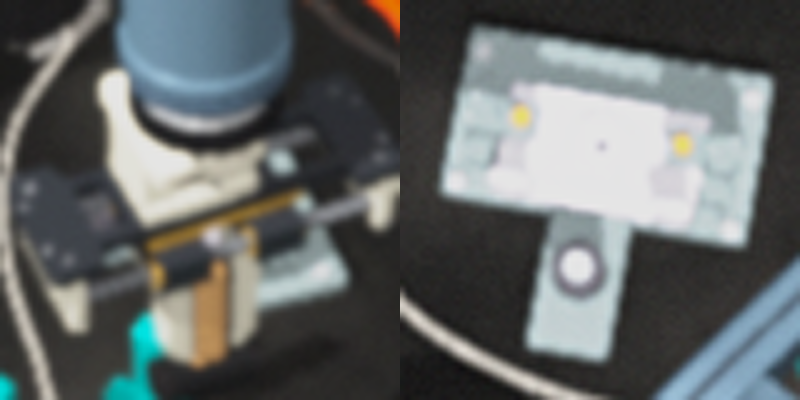

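```bash
python3 - <<'E'
from h import *
T0=pickle.load(open('top.pkl','rb'));T2=pickle.load(open('c2.pkl','rb'))[1]
xs=np.arange(-70,75,1.)
def prof(c,ys,z):
    g=c['img'].astype(np.float32).mean(2); acc=[]
    for y in ys:
        uv=proj(c,[nest(x/1000,y/1000,z) for x in xs]).astype(np.float32)
        acc.append(cv2.remap(g,uv[:,0].reshape(1,-1),uv[:,1].reshape(1,-1),cv2.INTER_LINEAR)[0])
    return np.mean(acc,0)
def edges(p,k=4):
    d=np.gradient(cv2.GaussianBlur(p.reshape(1,-1),(0,0),1.5)[0]); i=np.argsort(-abs(d)); out=[]
    for j in i:
        if 0<j<len(d)-1 and abs(d[j])>=abs(d[j-1]) and abs(d[j])>=abs(d[j+1]): out.append((float(xs[j]),round(float(d[j]),1)))
    return out[:k]
for n,c in(('T0',T0),('T2',T2)):
    for nm,ys,z in(('front L',range(14,28,3),.026),('front R',range(-27,-13,3),.026),('tab rear L',range(38,51,3),.044),('tab rear R',range(-50,-37,3),.044),('cheek L',range(59,71,3),.028),('cheek R',range(-70,-58,3),.028),('plate L',range(76,82,2),.01),('plate R',range(-81,-75,2),.01)):
        print(n,nm,edges(prof(c,ys,z)))
E
```

```text
T0 front L [(58.0, -22.8), (-48.0, 20.1), (17.0, -15.6), (30.0, 8.0)]
T0 front R [(58.0, -20.2), (17.0, -15.6), (-49.0, 15.4), (31.0, 4.4)]
T0 tab rear L [(-51.0, 26.0), (54.0, -20.1), (16.0, -7.8), (-2.0, -5.2)]
T0 tab rear R [(-51.0, 26.0), (54.0, -16.1), (16.0, -7.3), (-2.0, -6.0)]
T0 cheek L [(-39.0, 17.0), (58.0, -16.1), (21.0, -8.0), (-15.0, 4.9)]
T0 cheek R [(-38.0, 21.2), (58.0, -21.0), (21.0, -8.7), (2.0, 3.6)]
T0 plate L [(-35.0, 22.6), (61.0, -15.6), (25.0, -9.5), (-22.0, -5.4)]
T0 plate R [(-35.0, 23.5), (62.0, -21.2), (-23.0, -4.0), (43.0, 2.0)]
T2 front L [(58.0, -24.2), (-34.0, 15.3), (32.0, -14.3), (45.0, 8.3)]
T2 front R [(58.0, -21.4), (32.0, -14.2), (-36.0, 10.3), (43.0, 5.0)]
T2 tab rear L [(-41.0, 22.9), (54.0, -21.3), (27.0, -10.9), (43.0, 3.7)]
T2 tab rear R [(-41.0, 22.9), (54.0, -17.3), (26.0, -10.0), (17.0, 2.8)]
T2 cheek L [(-39.0, 22.1), (58.0, -17.2), (21.0, -7.9), (-20.0, -4.1)]
T2 cheek R [(58.0, -22.6), (-39.0, 22.2), (21.0, -8.6), (2.0, 3.3)]
T2 plate L [(-35.0, 23.4), (61.0, -16.6), (26.0, -9.6), (43.0, 4.6)]
T2 plate R [(-35.0, 24.1), (62.0, -22.8), (-23.0, -3.4), (43.0, 1.7)]
```

Seen from above, the insert's front edge has moved 15 mm, from nest x=17 to about 31-32 mm. The tab contacts put its origin at about 0, so it is flush within about 1.5 mm on both sides. Next I put the mallet back.

Request:
apply_moves(deltas=[[1,-20,16,0,0],[1,-40,32,0,0],[1,-40,32,0,0],[1,-40,32,40,0],[1,-40,32,80,0],[1,-40,32,105,0],[1,-40,32,113,0],[1,-40,32,116,0]])

```text
time_s: 23.75
tool_pos: [0.4641, -0.2893, 0.2334]
tool_rot: [-0.001, 0.718, 0.696, 0.0]
contact_force: [-0.5, -0.2, -1.0]
opening: 0.02
gripper_force: 30.0
```

Request:
apply_moves(deltas=[[1,0,0,1,0],[1,0,0,2,0],[1,0,0,3,0],[1,0,0,4,0],[1,0,0,4,0]])

```text
time_s: 24.25
tool_pos: [0.464, -0.2907, 0.2302]
tool_rot: [0.0, 0.719, 0.695, 0.0]
contact_force: [0.5, -0.9, -1.0]
opening: 0.02
gripper_force: 30.0
```

```bash
python3 - <<'E'
from h import *
delta([.464,-.295,.2278],-2)
E
```

```text
t 24.25 pos [ 0.464  -0.2907  0.2302] yaw -1.89 down [ 0. -0. -1.] -> d [-4.3  0.1  2.4] spin 0.1 F [ 0.5 -0.9 -1. ] open 0.02 grip 30.0
```

Request:
apply_moves(deltas=[[1,-3,0,1,0],[1,-3,0,2,0],[1,-3,0,2,0]])

```text
time_s: 24.55
tool_pos: [0.4639, -0.2938, 0.2278]
tool_rot: [0.0, 0.719, 0.695, -0.0]
contact_force: [0.1, -0.2, -1.2]
opening: 0.0198
gripper_force: 30.0
```

Request:
apply_moves(deltas=[[1,0,0,0.5,0],[1,0,0,0.5,0]])

```text
time_s: 24.75
tool_pos: [0.4639, -0.2937, 0.2278]
tool_rot: [0.0, 0.719, 0.695, -0.0]
contact_force: [-2.6, -0.1, 3.5]
opening: 0.0203
gripper_force: 30.0
```

Request:
apply_moves(deltas=[[0.6,0,0,0,0],[0.5,0,0,0,0],[0.4,0,0,0,0],[0.3,0,0,0,0],[0.2,0,0,0,0],[0,0,0,0,0],[0,0,0,0,0],[0,0,0,0,0]])

```text
time_s: 25.55
tool_pos: [0.4639, -0.2936, 0.2274]
tool_rot: [0.0, 0.719, 0.695, -0.0]
contact_force: [0.3, 0.0, -0.1]
opening: 0.0793
gripper_force: 0.0
```

```bash
python3 - <<'E'
from h import *
delta([.464,-.294,.35],-2)
E
```

```text
t 25.55 pos [ 0.4639 -0.2936  0.2274] yaw -1.88 down [ 0. -0. -1.] -> d [-4.000e-01  1.000e-01 -1.226e+02] spin 0.1 F [ 0.3  0.  -0.1] open 0.0793 grip 0.0
```

Request:
apply_moves(deltas=[[0,0,0,-20,0],[0,0,0,-60,0],[0,0,0,-100,0],[0,0,0,-150,0],[0,45,0,-170,0],[0,95,0,-170,0],[0,145,0,-170,0],[0,195,0,-170,0]])

```text
time_s: 26.35
tool_pos: [0.4699, -0.097, 0.3978]
tool_rot: [0.0, 0.719, 0.695, 0.0]
contact_force: [0.3, 0.5, -0.0]
opening: 0.093
gripper_force: 0.0
```

Request:
apply_moves(deltas=[[0,50,-10,0,0],[0,100,-20,0,0],[0,150,-30,0,0],[0,200,-40,0,0],[0,250,-50,0,0],[0,300,-50,0,0],[0,300,-50,0,0],[0,300,-50,0,0]])

```text
time_s: 27.15
tool_pos: [0.4298, 0.204, 0.3973]
tool_rot: [0.0, 0.717, 0.697, -0.0]
contact_force: [0.0, 0.4, 0.9]
opening: 0.093
gripper_force: 0.0
```

```bash
python3 - <<'E'
from h import *
delta([.464,-.294,.35],-2)
S=cap('scene');T=cap('top')
a=S['img'][165:295,225:345];b=T['img'][170:300,215:385]
o=[cv2.resize(np.clip(i*1.6,0,255).astype('uint8'),None,fx=2.7,fy=2.7,interpolation=cv2.INTER_CUBIC) for i in(a,b)]
cv2.imwrite('pics/final.png',np.hstack(o)[:,:,::-1])
g=T['img'].astype(int); i=np.indices(g.shape[:2]); m=((g[...,0]-g[...,2])>50)&(i[0]>225)&(i[0]<260)&(i[1]>335)&(i[1]<375)
v,u=np.nonzero(m)
if len(u): print('Thandle',u.min(),u.max(),v.min(),v.max(),back(T,(u.mean(),v.mean()),.066))
g=S['img'].astype(int); i=np.indices(g.shape[:2]); m=((g[...,0]-g[...,2])>40)&(i[0]>235)&(i[0]<280)&(i[1]>280)&(i[1]<310)
v,u=np.nonzero(m)
if len(u): print('Shandle',u.min(),u.max(),v.min(),v.max(),back(S,(u.mean(),v.mean()),.066))
E
```

```text
t 27.15 pos [0.4298 0.204  0.3973] yaw -1.66 down [-0. -0. -1.] -> d [-496.7   48.7   47.5] spin 0.3 F [0.  0.4 0.9] open 0.093 grip 0.0
Thandle 347 356 238 249 [[ 0.46467876 -0.29496965  0.066     ]]
Shandle 288 298 247 268 [[ 0.46187422 -0.29263925  0.066     ]]
```

View pics/final.png

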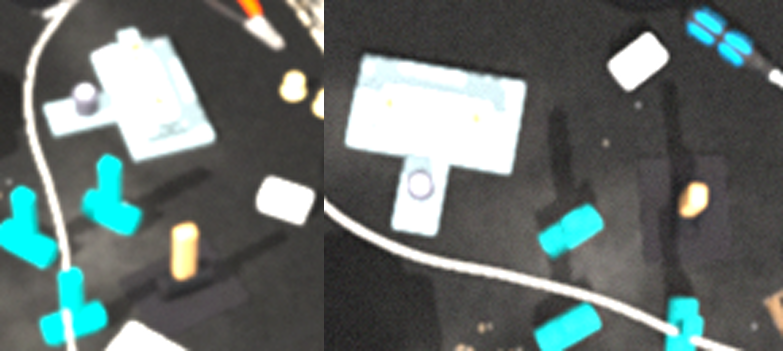

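The mallet stands upright near the pad's middle: handle at crop (185,250) and (694,198), which is world (0.463, -0.294) against the pad centre at (0.464, -0.294). The insert is flush and the arm is clear of everything, so I hand in.

```bash
python3 -c "
from h import *
print(order.job_done())"
```

```text
the job is handed in; nothing more can be done
None
```

I handed the job in at about 27 s of the 72 s allowed: by my measurements the insert is flush within about 1.5 mm, the mallet stands upright about 1 mm from the rest pad's centre, and the highest force I read while pressing was about 18 N. The hand-in call returned no verdict.

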